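# Set and clamp the roller gap of a bench cable feeder

## Task

Set the roller gap of the cable feeder for the next cable: turn the big fluted knob on its sloping front until the pointer on the upper roller's carriage lines up with the tip of the set-mark tab on the other side of the scale; move the carriage by its knob only, and leave the tab where it is. Then clamp the setting: slide the black fin-shaped clamp grip beside the knob outwards, away from the knob, fully home against its end stop, without disturbing the setting or the things lying on the bench and the machine.

Things in the scene. Friction and masses are not known exactly. Their poses are not given: they have to be found in the camera images.
- feeder: Cable feeder, a white desk-shaped machine fixed on the bench: 460 wide (its y), 320 deep (its x), 175 mm high at the rear. Its front slopes up and away from the robot at 30 degrees to the horizontal; the rear 107 mm of its top is flat. Origin: centre of the footprint, on the bench; x to its rear, y to its left as seen from the robot, z up.
- panel: Aluminium panel on the slope, 238 x 446 x 4 mm, with all controls: from the robot, two rubber rollers and the scale on the right, knob in the middle, clamp on the left. Origin: middle of the slope's lower edge; x up the slope, y left, z square out of the panel (30 degrees from vertical, towards the robot); heights 'out' are along this z, the face is 4 mm out. Small dial and key switch: unused.
- knob_axis (a point): Point on the gap knob's turning axis at the height to grip it, 44 mm out. It belongs to the panel and does not turn: same axes as the panel, the turning axis is z. Nothing but the knob stands more than 20 mm out within 75 mm of this axis; the round flange under the knob is 74 mm across, 10 mm out.
- gap_knob: The gap knob: black, fluted, round, 56 mm diameter, from 26 to 62 mm out. Origin: centre of its underside; turns with it. Clockwise (facing the panel) drives the carriage and pointer down the slope, 8 mm per radian; anticlockwise drives them back up. Stiff (0.12 N m), stays where left, turns about 6 rad in all, and starts near its open end, the pointer up-slope of the mark.
- roller_carriage: Steel slide plate 90 x 60 mm with the upper roller (46 mm diameter, top 53 mm out) and the pointer, running up and down the slope in two dark rails, driven by the knob. Origin: under the roller's axis; same axes as the panel. The robot must not push it.
- pointer_tip (a point): Tip of the dark wedge-shaped pointer that sticks out 33 mm to the right (-y) from the carriage plate, over the white scale plate, 16 mm out. Same axes as the panel. It has to go 9 to 34 mm down-slope (-x of the panel) to reach the mark.
- mark_tip (a point): Tip of the wedge on the small dark set-mark tab (24 x 14 mm, wedge pointing left) on a rail along the right edge of the scale, 16 mm out: the mark. Same axes as the panel. The pointer is lined up when pointer_tip and mark_tip have the same x along the panel; the tips then face each other 5 mm apart. The tab sits tight on its rail.
- clamp_grip (a point): Middle of the clamp grip, an upright black fin 60 mm long up and down the slope, 16 mm thick across (y), from 18 to 52 mm out (this point 35 mm out). It slides along the panel's y on a dark steel track with a low steel stop (18 mm out) at each end. Same axes as the panel.
- clamp_slide (a joint): Travel of the clamp grip in m: 0 = open, near the knob; grows to 0.065 = against the outer stop, clamped (panel +y, away from the knob). Friction about 3 N; stays where it is left. It starts between 0 and 0.010.
- tape_roll: Bystander: black roll of tape, 90 mm diameter, 18 mm high, lying on the flat rear top of the machine, origin at its underside centre.
- crimp_pliers: Bystander: crimping pliers 180 mm long on the bench in front of the machine, 16 mm high, origin at the pivot on the bench.
- parts_tray: Bystander: grey tray 90 x 130 x 30 mm with brass parts on the bench in front of the machine, origin at its underside centre.
- caliper: Bystander: caliper 200 mm long, 12 mm high, on the bench to the left of the machine, origin under its middle.
- lug_carton: Bystander: open carton 150 x 110 x 75 mm of cable lugs on the bench to the right of the machine, origin at its underside centre.
- screwdriver: Bystander: black-handled screwdriver 190 mm long on the bench to the right of the machine, origin under its middle.

How it is judged:
By the outcome, as a careful person would: the job done as asked, in the order asked, and still so for the second after the job is handed in, with the robot touching nothing.
It also fails if it takes over 67 s, if anything falls off the work surface, if the arm or the gripper's body presses on something with over 40 N, if the wrist force passes 120 N, or if a joint passes its speed limit or range.

## Robot

A 6-joint arm with a two-finger parallel gripper is mounted at the origin on the work surface. World frame = base frame: x ahead of the robot, y to its left, z up, the work surface at z = 0. Lengths are in m, angles in degrees, forces in N, time in s.
With the tool pointing down it reaches from about 0.3 to 0.75 m from the base axis. Payload 8.5 kg.
Tool frame: the origin (TCP) lies at the very end of the fingers, on their centre line; the grasp point (between the pads) lies 19 mm behind it (grip_depth is the distance from the TCP to the grasp point, in m); z points along the fingers, y is the direction in which the jaws open and shut (so a half turn about z gives the same grasp; the last joint's range is limited). The gripper opens to 85 mm and grips with 20 to 120 N. Pads are 22 mm wide; open, the fingers measure 114 mm over their backs; the gripper's body (76 mm by 85 mm) begins 54 mm behind the grasp point. The pads swing forward as they close: fully open they stand 13 mm farther back than shut.
Start: joints at [-75.418, 21.807, 74.336, -0, 83.858, -12.336], TCP at [0.249, -0.49, 0.231] pointing down, gripper open.
Joint ranges: [-178.18, 178.18], [-50.72, 133.34], [12.68, 142.11], [-81.47, 261.47], [9.98, 163.14], [-165.26, 165.26]. Speed limits (degrees/s): [136.94, 136.94, 180, 180, 180, 180].

## Interface

Orientations are given as [roll, pitch, yaw] about the fixed x, y, z axes, in that order (R = Rz(yaw) Ry(pitch) Rx(roll)).
In Python, from workcell import * gives the robot as it stands. The module is installed in compiled form; this text tells all that it offers. Calls block until the motion is done:
- goto(position, orientation): joint-space move of the TCP to a pose.
- move_l(position, rot=None, max_speed=0.15, until_force=None): straight line of the TCP; rot=None keeps the orientation; max_speed is the mean speed in m/s. With until_force (N) it stops when the force on the tool has changed by that much, and returns True; else False.
- movej(angles): joint-space move.
- grip(opening, squeeze=None): opening from 0.0 (shut) to 1.0 (fully open); squeeze is the grip in N (None keeps the last); returns when the fingers have stopped.
- wait(seconds).
- inverse_kinematics(position, orientation): joint angles nearest the present ones, or None.
- camera(name): name is "scene" or "top" or "wrist"; returns (picture, depth): 400x640x3 uint8, red, green, blue; 400x640 float32, m along the optical axis (not along the pixel's ray), 0 where there is no reading.
- camera_params(name): a dict with "camera_matrix" (3x3 intrinsics, pixels), "R" (3x3) and "t" (3): a world point X has camera coordinates R X + t. Camera axes: x right, y down, z forward; pixel columns grow to the right and rows downward; lengths in m; the calibration is good to about 2 mm. A picture is of the moment at which its call begins: read the wrist's pose just before it. camera_params takes no time and is no camera call; for the wrist camera it gives the pose at the moment of the call.
A pose or a line that the arm cannot do raises MotionError and nothing moves.
- close_job(): hands the job in, once; it reports no verdict.
Trained networks look in the newest picture that a camera, given by its name, has taken for a name from the list of things; names that differ only in an ending like _2 or _b are one class to them, and where a whole thing is asked for, a point or a joint stands for the part that bears it (a point fixed in the world has none). Each returns a list of dicts, best first, with "score" (0 to 1); they miss things now and then, are a little off and sometimes report something else, mostly with a low value. They report only what shows in the picture. A call takes as long as a camera call.
- spot_in(thing, camera): "position" ([x, y, z] in m, in the coordinates of the camera as it stood for that picture, good to about 4 mm: the middle of the surface that is visible of it).
Readings, each from a call of its own:
- get_clock(): time.
- get_joint_positions(): joint angles.
- get_joint_vel(): joint speeds.
- get_joint_torque(): joint torques, N m.
- get_tcp_pos(): TCP position.
- get_tool_rot(): TCP orientation.
- get_force(): force on the tool from outside, world axes, zero at the start.
- get_torque(): the same for the moment, N m.
- get_finger_gap(): opening from 0.0 (shut) to 1.0 (fully open).
Only numpy, scipy, OpenCV 4.12 (cv2) and the standard library are available. Lean on these libraries where they do the work, as an engineer would, in place of code of your own. Each camera call takes 0.05 s, during which the arm holds its last target. There are 200 camera calls.

## Working session

There is one attempt and no reset: what is moved stays moved. The work goes in short steps, each a Python script; the robot and the scene stay as the last script left them, time stands still between calls to the robot, and variables do not carry over. Pictures are saved under pics/ and viewed, about 8 in all and at most 12, crops included, and the job is handed in when it is done.

```bash
mkdir -p pics; cat > h.py <<'E'
from workcell import *
import numpy as np, cv2
from scipy.spatial.transform import Rotation as Ro
def snap(c,name=None):
    P=camera_params(c); im,d=camera(c)
    if name: cv2.imwrite('pics/'+name+'.png',im[:,:,::-1])
    return im,d,P
def toW(p,P): return np.array(P['R']).T@(np.array(p)-np.array(P['t']))
def spotW(th,c,P,n=2): return [(round(s['score'],2),toW(s['position'],P).round(4)) for s in spot_in(th,c)[:n]]
def px2w(u,v,z,P):
    K=np.array(P['camera_matrix']); return toW(np.linalg.inv(K)@[u,v,1]*z,P)
def w2px(X,P):
    q=np.array(P['camera_matrix'])@(np.array(P['R'])@X+P['t']); return q[:2]/q[2]
E
python3 - <<'E'
from h import *
ims=[]
for c in('top','scene'):
    im,d,P=snap(c,c+'0')
    for t in('feeder','panel','knob_axis','gap_knob','roller_carriage','pointer_tip','mark_tip','clamp_grip'): print(c,t,spotW(t,c,P))
    print(toW([0,0,0],P))
print(get_clock())
E
```

```text
top feeder [(0.56, array([0.6148, 0.0347, 0.1488]))]
top panel [(0.92, array([0.5615, 0.0275, 0.1309]))]
top knob_axis [(0.69, array([0.5632, 0.0245, 0.1287]))]
top gap_knob [(0.93, array([0.5649, 0.0279, 0.1832])), (0.46, array([ 0.6863, -0.2771,  0.054 ]))]
top roller_carriage [(0.91, array([ 0.5911, -0.0987,  0.146 ]))]
top pointer_tip [(0.87, array([ 0.5889, -0.0964,  0.1446]))]
top mark_tip [(0.66, array([0.5298, 0.1207, 0.153 ]))]
top clamp_grip [(0.76, array([0.5328, 0.1255, 0.1491])), (0.63, array([ 0.5855, -0.0987,  0.1498]))]
[0.41796941 0.01136574 1.37327459]
scene feeder [(0.65, array([0.7495, 0.0083, 0.1483])), (0.47, array([0.543 , 0.1252, 0.1459]))]
scene panel []
scene knob_axis [(0.9, array([ 0.586 , -0.0012,  0.1523]))]
scene gap_knob []
scene roller_carriage [(0.79, array([ 0.5863, -0.1019,  0.151 ]))]
scene pointer_tip [(0.57, array([ 0.5861, -0.1015,  0.1484]))]
scene mark_tip []
scene clamp_grip [(0.46, array([0.5443, 0.1201, 0.1514]))]
[ 1.58019523 -0.18796084  0.99837929]
0.9
```

View pics/top0.png

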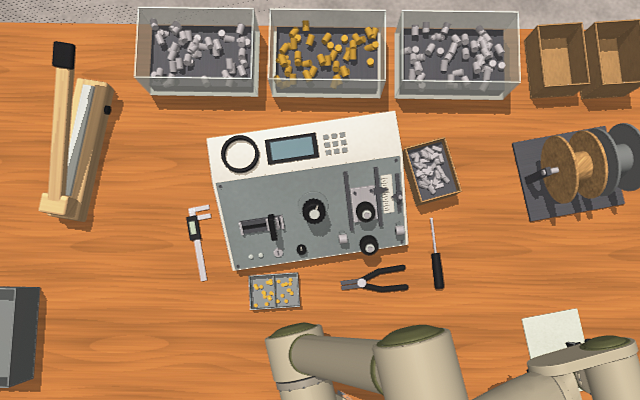

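View pics/scene0.png

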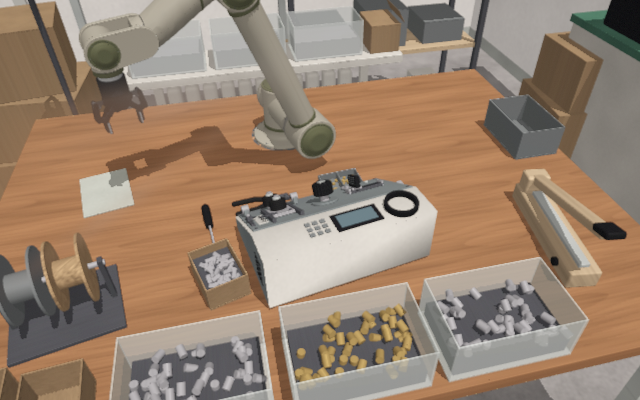

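```bash
cat >> h.py <<'E'
def cloud(d,P):
    v,u=np.nonzero(d>0); K=np.array(P['camera_matrix']); z=d[v,u]
    c=np.stack([(u-K[0,2])/K[0,0]*z,(v-K[1,2])/K[1,1]*z,z],1)
    return (c-np.array(P['t']))@np.array(P['R'])
def axes(yaw): return Ro.from_euler('ZY',[yaw,-30],degrees=True).as_matrix()
E
python3 - <<'E'
from h import *
im,d,P=snap('top'); W=cloud(d,P)
k=np.array([.565,.028]); S=W[(abs(W[:,0]-.56)<.13)&(abs(W[:,1]-.03)<.22)&(W[:,2]>.02)]
rng=np.random.default_rng(0);best=None
for i in range(800):
    a,b,c=S[rng.integers(len(S),size=3)]; n=np.cross(b-a,c-a); l=np.linalg.norm(n)
    if l<1e-4: continue
    n/=l; n*=np.sign(n[2])
    if abs(np.degrees(np.arccos(n[2]))-30)>6: continue
    m=abs((S-a)@n)<.002
    if best is None or m.sum()>best.sum(): best=m
I=S[best]; c0=I.mean(0); n=np.linalg.svd(I-c0,full_matrices=False)[2][2]; n*=np.sign(n[2])
print('n',n,'tilt',np.degrees(np.arccos(n[2])),'yaw',np.degrees(np.arctan2(-n[1],-n[0])),best.sum(),len(S))
h=(W-c0)@n+.004
near=np.linalg.norm(W[:,:2]-[.56,.028],axis=1)<.06
K=W[near&(h>.055)&(h<.07)]; print('knob',len(K),K.mean(0),np.median(h[near&(h>.055)]))
near=np.linalg.norm(W[:,:2]-[.54,.122],axis=1)<.06
F=W[near&(h>.044)&(h<.06)]; print('fin',len(F),F.mean(0),F.min(0),F.max(0))
print('c0',c0)
# slope lower edge: white machine/panel extents
yaw=np.degrees(np.arctan2(-n[1],-n[0])); A=axes(yaw)
print('panel ext',np.percentile((I-c0)@A,[.5,99.5],axis=0))
Pw=camera_params('wrist'); T=Ro.from_euler('xyz',get_tool_rot(),degrees=True).as_matrix()
print('cam in tool',T.T@(toW([0,0,0],Pw)-get_tcp_pos()),T.T@np.array(Pw['R']).T, Pw['camera_matrix'])
for y6 in (yaw+180,yaw+90,yaw,yaw-90):
    pass
E
```

```text
n [-0.4912732  -0.08047913  0.86727951] tilt 29.855976103391384 yaw 9.303414336221552 7386 17671
knob 388 [0.55861711 0.02469287 0.18179598] 0.06149919215332863
fin 160 [0.52104972 0.12429002 0.15754611] [0.4954893  0.11424441 0.13865694] [0.54651816 0.13506386 0.17455012]
c0 [0.56911001 0.04659232 0.12367253]
panel ext [[-0.12989844 -0.23959063 -0.00213904]
 [ 0.13502428  0.20156524  0.00224999]]
cam in tool [ 0.06897274 -0.00048863 -0.14374166] [[ 8.47858155e-04 -9.61454200e-01 -2.74963819e-01]
 [ 9.99999192e-01  1.07548433e-03 -6.77076206e-04]
 [ 9.46697041e-04 -2.74963022e-01  9.61454336e-01]] [[343.43103506   0.         323.11588862]
 [  0.         343.43103506 197.08648103]
 [  0.           0.           1.        ]]
```

```bash
cat >> h.py <<'E'
def toolR(yaw,phi):
    """tool z into panel; phi=0: tool x up-slope; phi>0 turns anticlockwise about panel z (deg)"""
    A=axes(yaw); return A@Ro.from_euler('z',phi,degrees=True).as_matrix()@np.diag([1,-1,-1])
def eul(yaw,phi): return Ro.from_matrix(toolR(yaw,phi)).as_euler('xyz',degrees=True)
E
python3 - <<'E'
from h import *
yaw=8.5;A=axes(yaw); k=np.array([.5586,.0247,.1818])
kg=k+A@[0,0,.025-.062]
for phi in range(-180,181,20):
    q=inverse_kinematics(kg,eul(yaw,phi)); print(phi,None if q is None else np.round(q,0), end=' ')
    p=inverse_kinematics(kg+A@[0,0,.06],eul(yaw,phi)); print(p is not None)
v=k+A@[0.0,-.08,.05]
goto(v,eul(yaw,0)); print(get_joint_positions(),get_clock())
im,d,P=snap('wrist','w0')
for t in('gap_knob','roller_carriage','pointer_tip','mark_tip','clamp_grip'): print(t,spotW(t,'wrist',P))
E
```

```text
-180 [ -14.   20.  100.   20.   34. -127.] True
-160 [ -14.   20.  100.   20.   34. -147.] True
-140 None True
-120 None False
-100 [-14.  20. 100.  20.  34. 153.] True
-80 [-14.  20. 100.  20.  34. 133.] True
-60 [-14.  20. 100.  20.  34. 113.] True
-40 [-14.  20. 100.  20.  34.  93.] True
-20 [-14.  20. 100.  20.  34.  73.] True
0 [-14.  20. 100.  20.  34.  53.] True
20 [-14.  20. 100.  20.  34.  33.] True
40 [-14.  20. 100.  20.  34.  13.] True
60 [-14.  20. 100.  20.  34.  -7.] True
80 [-14.  20. 100.  20.  34. -27.] True
100 [-14.  20. 100.  20.  34. -47.] True
120 [-14.  20. 100.  20.  34. -67.] True
140 [-14.  20. 100.  20.  34. -87.] True
160 [ -14.   20.  100.   20.   34. -107.] True
180 [ -14.   20.  100.   20.   34. -127.] True
[-26.54866004  11.64774181  96.66321163  22.45250853  48.61477074
  43.47562196] 2.825
gap_knob [(0.81, array([0.5596, 0.025 , 0.1813])), (0.71, array([ 0.6091, -0.0083,  0.1577]))]
roller_carriage [(0.79, array([ 0.5893, -0.0927,  0.1457]))]
pointer_tip [(0.68, array([ 0.595 , -0.0965,  0.1488])), (0.21, array([ 0.6043, -0.1755,  0.1414]))]
mark_tip [(0.93, array([ 0.6059, -0.177 ,  0.143 ]))]
clamp_grip [(0.94, array([0.5294, 0.119 , 0.1471]))]
```

View pics/w0.png

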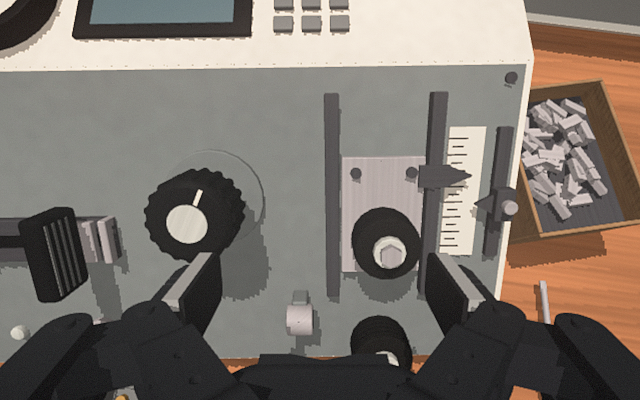

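```bash
cat >> h.py <<'E'
KN=np.array([.5590,.0249,.1815])   # knob top centre, 62 mm out
def onplane(u,v,out,P,yaw,ref=KN,refout=.062):
    """pixel -> panel coordinates relative to knob axis, at height out"""
    A=axes(yaw); c=toW([0,0,0],P); r=px2w(u,v,1,P)-c; n=A[:,2]
    X=c+r*((ref-c)@n+out-refout)/(r@n); return A.T@(X-ref)+[0,0,refout]
E
python3 - <<'E'
from h import *
P=camera_params('wrist')
for yaw in(8,8.5,9):
    f=lambda u,v,o:onplane(u,v,o,P,yaw)
    a,b=f(2,71,0),f(528,62,0); print(yaw,'edge',np.degrees(np.arctan2(-(a-b)[0],(a-b)[1])))
    a,b=f(326,94,.008),f(327,299,.008);print('rail',np.degrees(np.arctan2((a-b)[1],(a-b)[0])))
    p,m=f(471,176,.016),f(476,203,.016); print(p,m,p-m)
im,d,P=snap('wrist'); W=cloud(d,P); yaw=8.5; A=axes(yaw); L=(W-KN)@A+[0,0,.062]
q=L[(np.hypot(L[:,0],L[:,1])<.035)&(L[:,2]>.055)&(L[:,2]<.068)]; print('knob',len(q),np.median(q,0),(q.min(0)+q.max(0))/2,np.percentile(q,[1,99],axis=0))
q=L[(abs(L[:,1]-.1)<.04)&(abs(L[:,0])<.06)&(L[:,2]>.045)&(L[:,2]<.058)]; print('fin',len(q),np.median(q,0),np.percentile(q,[2,98],axis=0))
q=L[(abs(L[:,1]+.02)<.1)&(abs(L[:,0])<.08)&(abs(L[:,2]-.004)<.006)]; c=q.mean(0);n=A@np.linalg.svd(q-c,full_matrices=False)[2][2];print('plane',c,n*np.sign(n[2]),A[:,2])
crop=cv2.resize(im[120:260,400:540],None,fx=5,fy=5,interpolation=cv2.INTER_CUBIC)[:600]; cv2.imwrite('pics/c0.png',crop[:,:,::-1])
E
```

```text
8 edge 1.3276420482184725
rail 0.8585482808589335
[ 0.01773484 -0.18510155  0.016     ] [-0.00232952 -0.19126939  0.016     ] [0.02006436 0.00616784 0.        ]
8.5 edge 0.9164410280206217
rail 0.42554948900672446
[ 0.01615606 -0.18578435  0.016     ] [-0.00403033 -0.19183301  0.016     ] [2.01863911e-02 6.04865493e-03 3.46944695e-17]
9 edge 0.5052249339291944
rail -0.007455167059989091
[ 0.01456845 -0.18645936  0.016     ] [-0.00573957 -0.19238738  0.016     ] [2.03080244e-02 5.92802792e-03 2.08166817e-17]
knob 5962 [ 0.00107419 -0.00111976  0.06368186] [-0.00239191  0.00066099  0.06082882] [[-0.02506589 -0.02558769  0.05620008]
 [ 0.02379088  0.02504312  0.06579525]]
fin 2749 [-0.02979506  0.10020966  0.05379083] [[-0.05853839  0.0957848   0.04548033]
 [-0.00433672  0.1109849   0.05572942]]
plane [ 0.01656328 -0.01507796  0.00566169] [-0.49203616 -0.08263913  0.86664363] [-0.49450793 -0.07390471  0.8660254 ]
```

View pics/c0.png

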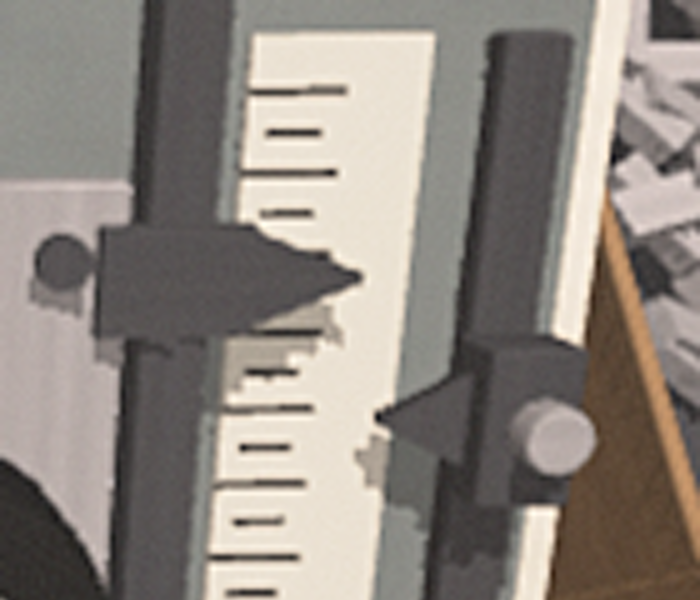

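```bash
python3 - <<'E'
from h import *
yaw=9.3;A=axes(yaw)
def at(out,phi): return KN+A@[0,0,out-.062],eul(yaw,phi)
goto(*at(.11,90)); f0=np.array(get_force())
grip(1.0); r=move_l(at(.024,90)[0],max_speed=.08,until_force=15); print('hit',r,A.T@(np.array(get_force())-f0))
if r: raise SystemExit
grip(0.0,40); print('gap',get_finger_gap(),A.T@(np.array(get_force())-f0),get_torque())
q=np.array(get_joint_positions()); print(q)
for s in (50,100,152):
    p=q.copy(); p[5]+=s; movej(p.tolist()); print(s,get_joint_positions()[5],A.T@(np.array(get_force())-f0),A.T@np.array(get_torque()),get_finger_gap(),get_clock())
grip(1.0); print(A.T@(np.array(get_force())-f0))
move_l(at(.11,0)[0],max_speed=.1)
goto(KN+A@[0,-.08,.05],eul(yaw,0))
im,d,P=snap('wrist','w1'); print(get_clock())
crop=cv2.resize(im[120:260,400:540],None,fx=4,fy=4,interpolation=cv2.INTER_CUBIC); cv2.imwrite('pics/c1.png',crop[:,:,::-1])
E
```

```text
hit False [-0.21281813  0.47811412 -1.07007169]
gap 0.6472510567009397 [-9.63301618 -1.17617048  9.58943763] [-0.50472159  1.56596291 -0.09524494]
[-14.2371049   19.7297685  100.17643625  20.76795434  34.19464645
 -38.15043666]
50 11.748465437336465 [-1.16616914 -0.31793245  0.69170762] [-0.10187261  0.34077014 -0.15343196] 0.6476737660572973 7.1
100 61.72246583939035 [-1.49224365 -1.41238229  2.31412514] [ 0.07090942  0.45584054 -0.14278242] 0.6464089265575854 7.9417
152 113.72368798891777 [-2.92372205 -0.55998272  3.89291394] [ 0.00840292  0.2059792  -0.08318641] 0.6455296400234891 8.8167
[-0.17445552  0.25113532 -0.29415343]
11.4667
```

View pics/c1.png

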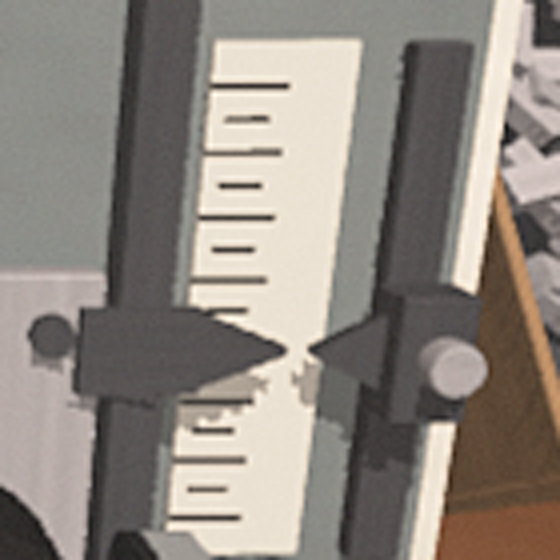

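The crop shows the pointer tip at (286,349) and the mark tip at (310,349). They are on the same row and the scale ticks are level to within a pixel, so they're aligned to about 0.1–0.2 mm. Next is the clamp.

```bash
python3 - <<'E'
from h import *
yaw=9.3;A=axes(yaw); e=eul(yaw,0)
def at(x,y,out): return KN+A@[x,y,out-.062]
def fin(P,d):
    L=(cloud(d,P)-KN)@A+[0,0,.062]
    q=L[(abs(L[:,1]-.13)<.07)&(abs(L[:,0]+.02)<.06)&(L[:,2]>.046)&(L[:,2]<.058)]; return np.percentile(q,[2,98],axis=0)
im,d,P=snap('wrist'); print(fin(P,d).round(4), onplane(471.5,207.25,.016,P,yaw)-onplane(477.5,207.25,.016,P,yaw))
b=fin(P,d); xc=b[:,0].mean(); assert -.05<xc<-.01 and .08<b[0,1]<.115
goto(at(xc,.063,.11),e); grip(0.0); f0=np.array(get_force())
r=move_l(at(xc,.063,.028),max_speed=.08,until_force=12); print('down hit',r,A.T@(np.array(get_force())-f0))
if r: raise SystemExit
f0=np.array(get_force())
r=move_l(at(xc,.063+.105,.028),max_speed=.04,until_force=20)
g=A.T@(np.array(get_tcp_pos())-KN); print('push',r,g,A.T@(np.array(get_force())-f0))
move_l(at(xc,g[1]-.012,.028),max_speed=.05); move_l(at(xc,g[1]-.012,.12),max_speed=.1)
grip(1.0); goto(at(0,-.03,.16),e)
im,d,P=snap('wrist','w2'); print(fin(P,d).round(4),get_clock())
E
```

```text
[[-0.0597  0.0962  0.0464]
 [-0.0032  0.1111  0.055 ]] [-7.55063348e-07  4.38820938e-03 -4.16333634e-17]
down hit False [ 1.124214    0.35063153 -1.24026699]
push True [-0.03152703  0.14383276 -0.03400749] [ -2.84283    -11.48805072   5.07134406]
[[-0.0602  0.1568  0.0466]
 [-0.0035  0.1721  0.0552]] 18.95
```

View pics/w2.png

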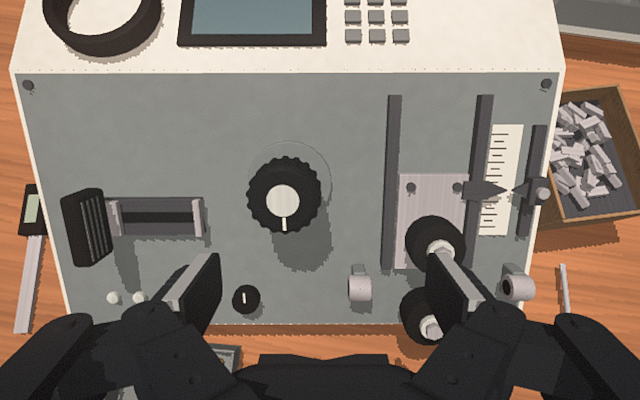

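The view shows the fin at the outer end near (87,225), with the pointer and mark still facing each other at (507,190) and (513,190). I'll push again, a little harder, to confirm it's home, then look closely at the tips.

```bash
python3 - <<'E'
from h import *
yaw=9.3;A=axes(yaw); e=eul(yaw,0); xc=-.0317
def at(x,y,out): return KN+A@[x,y,out-.062]
goto(at(xc,.125,.11),e); grip(0.0)
r=move_l(at(xc,.125,.028),max_speed=.08,until_force=12); print('down',r)
if r: raise SystemExit
f0=np.array(get_force())
for y in (.140,.1435,.1445,.1455,.1465,.1475):
    r=move_l(at(xc,y,.028),max_speed=.02,until_force=30); g=A.T@(np.array(get_tcp_pos())-KN); print(y,r,g[1].round(4),(A.T@(np.array(get_force())-f0)).round(1))
    if r or abs(np.array(get_force())-f0).max()>25: break
move_l(at(xc,.125,.028),max_speed=.05); move_l(at(xc,.125,.12),max_speed=.1)
grip(1.0); goto(KN+A@[0,-.11,.05],e)
im,d,P=snap('wrist'); print(get_clock())
im2,_,_=snap('top')
a=cv2.resize(im[110:260,320:480],(800*3//4,560),interpolation=cv2.INTER_CUBIC)
uv=w2px(KN+A@[-.02,-.19,-.046],P); u,v=int(uv[0]),int(uv[1]); a=cv2.resize(im[max(v-90,0):v+50,u-60:u+40],(400,560),interpolation=cv2.INTER_CUBIC)
b=cv2.resize(im2[90:310,180:460],(400,314)); b=np.vstack([b,np.zeros((246,400,3),np.uint8)])
cv2.imwrite('pics/c3.png',np.hstack([a,b])[:,:,::-1])
E
```

```text
down False
0.14 False 0.14 [ 0.3  0.1 -0.5]
0.1435 False 0.1435 [-0.2 -0.5 -0.8]
0.1445 False 0.1438 [-0.9 -6.7 -0.4]
0.1455 False 0.144 [ -1.1 -13.7   2.1]
0.1465 False 0.1442 [ -2.6 -21.    3.4]
0.1475 False 0.1443 [ -3.1 -29.5   3.9]
27.2583
```

View pics/c3.png

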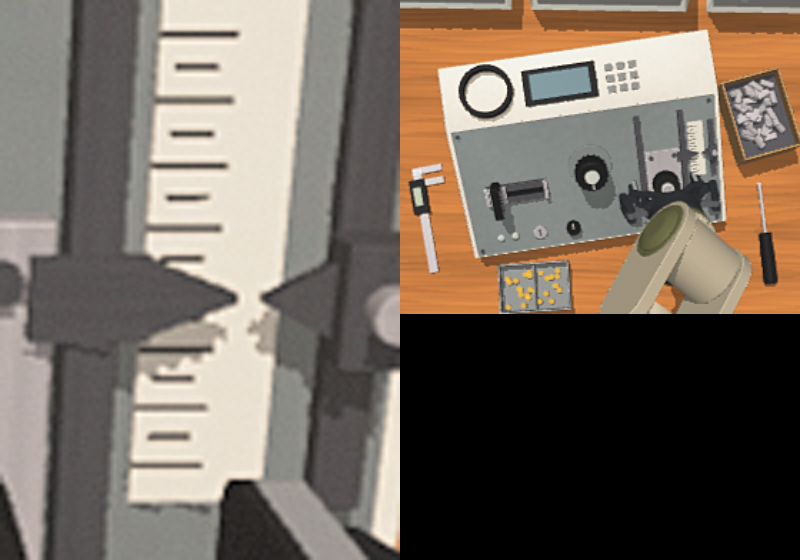

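The close-up shows the pointer tip at (238,298) and the mark tip at (262,298), which is level. The bystanders haven't moved, and the fin meets a hard stop.

```bash
python3 -c "
from h import *
print(get_force()); close_job()"
```

```text
[ 0.31510513  1.18124454 -0.4733406 ]
the job is handed in; nothing more can be done
```

I set the roller gap to the mark, then clamped it, and handed the job in at about 27 s of the 67 s allowed.

- **Gap setting:** I gripped the knob and turned it 152° clockwise in one grasp. Afterwards the pointer tip and the mark tip sat on the same picture row, aligned to about 0.2 mm. A second close-up after clamping still showed them level, with the tab where it was.
- **Clamp:** I pushed the fin outwards with the closed fingers, about 61 mm, until the push-force limit tripped. A second push with about 30 N moved the fin less than 1 mm, which is a hard stop. The travel is consistent with a start about 4 mm from the open end; I did not read the joint's own travel.
- **Surroundings:** In the last top view the tape roll, caliper, tray, carton and screwdriver were in place. The arm hid the pliers in that view, so I did not check them again; the arm worked well above the bench throughout. The highest push force was about 30 N.

No check failed. The yaw estimates for the panel ranged from about 9.0° to 9.5°; I used 9.3°.

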